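Hold the light-curing box open

TASK

Open the light-curing box so that a colleague can lift the two dental casts out with both hands: turn its two thumb-turn latches outward a full quarter turn, then raise the lid by its bow handle to 50 degrees from closed and keep holding it there. The lid has no stay and falls shut when let go, so finish with the lid still held in the gripper at that angle, and leave the things standing round the box where they are.

Things in the scene. Friction and masses are not known exactly. Their poses are not given: they have to be found in the camera images.
- curing_box: Light-curing box: white housing 210 mm deep (x), 250 wide (y), lid top 108 mm above the worktop, fixed. Origin: centre of its underside; x points from the front (timer knob, switch) to the back, where the lid is hinged; y to its left. The front 45 mm of the top is a fixed deck (108 mm high) with the two latches; the lid covers the rest, level with the deck.
- lid (a joint): Lid angle (rad): 0 closed, grows as its front edge rises, 50 degrees = 0.873. White with an amber window, 160 mm from hinge axis to front edge, 248 wide, 8 thick, 0.25 to 0.6 kg; turns freely, falls shut at any angle below upright. It cannot rise while a latch tongue lies over its front edge.
- lid_hinge (a point): Middle of the lid's hinge axis, 104 mm above the worktop and 100 mm behind the box's origin (box frame [100, 0, 104] mm). The axis runs along the box's y.
- lid_handle (a point): Middle of the steel bow handle's bar: round, 11 mm thick, along the box's y, straight for 92 mm, centre 36 mm above the lid's top face; posts 52 mm either side. Closed it lies at box frame [-38, 0, 144] mm: 138 mm in front of the hinge axis, 40 mm above it; it moves on an arc about that axis.
- latch_left (a joint): Angle (rad) of the left latch (box's +y side): 0 to 0.2 latched (tongue points to the back, over the lid's edge), 1.57 a full quarter turn outward (tongue points left, along the deck), its stop. Opens anticlockwise seen from above, stays where left; takes about 0.05 N m. The lid is free of it from about 1.2.
- latch_left_wing (a point): Centre of the left latch's black thumb wing, on the latch's upright turning axis, at box frame [-78, 85, 125] mm. The wing is an upright plate along the tongue, 9 mm thick, 30 long, from 114 to 136 mm above the worktop. Under it the flat steel tongue, 12 mm wide, reaches 34 mm from the axis, its top at 114 mm.
- latch_right (a joint): Angle of the right latch (the box's -y side): as the left one, mirrored: 0 to 0.2 latched, 1.57 a quarter turn outward with the tongue pointing to the right; turns clockwise seen from above to open.
- latch_right_wing (a point): Centre of the right latch's black thumb wing, on its upright turning axis, at box frame [-78, -85, 125] mm; same sizes as the left one.
- plaster_cast: Loose cream plaster dental cast, 66x68x30 mm, on the worktop at the right of the box; origin at the centre of its underside. To be left alone.
- spatula: Loose plaster spatula with a wooden handle, 209 mm long, lying in front of the box; origin under its middle. To be left alone.
- bur_block: Loose cream bur block, 156x72x36 mm, with burs on top, at the left of the box; origin at the centre of its underside. To be left alone.
- felt_cone: Loose polishing felt cone on a shank, 49 mm long, lying in front of the box at the left; origin under its middle. To be left alone.
- phone: Black phone, 150x78x11 mm, lying at the right of the worktop; origin at the centre of its underside. To be left alone.
- speaker: Red portable speaker with a loop on top, 62x52x112 mm, standing, at the left of the worktop; origin at the centre of its underside. To be left alone.
- tweezers: Steel tweezers, 137 mm long, lying at the left of the worktop; origin under their middle. To be left alone.

How it is judged:
On the way, in this order (a step that is already met when the one before it is completed fails the run):
1. both latches are turned outward, clear of the lid (value of joint each of latch_left, latch_right above 1.2 rad), for 0.2 s.
2. the lid is held at 50 degrees by the fingers (all of step 1 and value of joint lid between 0.76 and 0.985 rad and contact force between the fingers and curing_box above 0.6 N), for 0.3 s.
At the end, for the whole second after the job is handed in: Both latches are turned outward by more than 69 degrees (1.2 rad), and the lid stands still at 50 degrees, give or take 6.4 (0.76 to 0.985 rad), carried by the fingers, which press on it with more than 0.6 N (all of step 2 and velocity of joint lid between -0.08 and 0.08 rad/s); the arm keeps its last pose, push and grip.
It fails at once if a thing standing round the box is shifted by more than 30 mm (distance of any of plaster_cast, spatula, bur_block, felt_cone, phone, speaker, tweezers from where it was at the start of the episode above 0.03 m).
It also fails if it takes over 64 s, if anything falls off the work surface, if the arm or the gripper's body presses on something with over 40 N, if the wrist force passes 120 N, or if a joint passes its speed limit or range.

ROBOT

A 6-joint arm with a two-finger parallel gripper is mounted at the origin on a cart in front of the work surface, level with it; the furniture and walls round the work are solid. World frame = base frame: x ahead of the robot, y to its left, z up, the work surface at z = 0. Lengths are in m, angles in rad, forces in N, time in s.
With the tool pointing down it reaches from about 0.3 to 0.775 m from the base axis. Payload 14.6 kg.
Tool frame: the origin (TCP) lies at the very end of the fingers, on their centre line; the grasp point (between the pads) lies 19 mm behind it (ctrl.grasp_offset is the distance from the TCP to the grasp point, in m); z points along the fingers, y is the line along which they close (so a half turn about z gives the same grasp; the last joint's range is limited). The gripper opens to 94 mm and grips with 3 to 60 N. Pads are 16 mm wide; open, the fingers measure 119 mm over their backs; the gripper's body (75 mm by 177 mm) begins 78 mm behind the grasp point.
Start: joints at [-1.251, 0.3, 1.521, -0, 1.321, -0.067], TCP at [0.207, -0.509, 0.178] pointing down, gripper open.
Joint ranges: [-3.03, 3.03], [-0.79, 2.21], [0.23, 2.52], [-1.04, 4.18], [0, 3.07], [-2.55, 2.55]. Speed limits (rad/s): [2.22, 2.22, 2.57, 3.14, 3.14, 3.14].

INTERFACE

Orientations are given as [roll, pitch, yaw] about the fixed x, y, z axes, in that order (R = Rz(yaw) Ry(pitch) Rx(roll)).
In Python, from station import ctrl gives the robot as it stands.
- The arm moves only by the tool step_arm, never from a script. Its argument "plan" is a list that holds one entry, the list of rows, each a list of 6 numbers: the shift along the tool's x, y, z in units of 30 mm (1.0 is 30 mm), then the turn, a rotation vector about the tool's x, y, z in units of 6 degrees (1.0 is 6 degrees). In form: [[[dx, dy, dz, wx, wy, wz], ...]]. A call has 1 to 8 rows; each row is the pose to reach, as a shift and turn from the pose commanded when the call began, along the tool's axes at that moment; what a row does not reach only later rows make up. A row lasts 1/12 s, in which the tool goes at most 41.7 mm and 7.16 degrees, less where a joint would pass 70% of its speed; a pose out of reach is approached as far as the arm can. A call with a gripper value outside its range is refused whole. "grip" is the opening, from 0 (shut) to 1 (fully open), set as the call begins (left out, the last holds). The fingers move at their own pace and stop on an object; "squeeze" is the grip in N (left out, the last holds). Time passes only in rows, so rows that repeat a pose let the fingers close. It gives the time, the measured TCP pose, the force, the opening and the grip force at its end, in the units of the state.
- ctrl.get_obs(): the state, without advancing time (a new reading comes with each control period).
- ctrl.camera(name): name is "scene" or "top"; returns the picture (384x512x3 uint8, red, green, blue); there is no depth.
- ctrl.camera_model(name): a dict with "intrinsics" (3x3 intrinsics, pixels), "R" (3x3) and "t" (3): a world point X has camera coordinates R X + t. Camera axes: x right, y down, z forward; pixel columns grow to the right and rows downward; lengths in m; the calibration is good to about 2 mm. A picture is of the moment at which its call begins. camera_model takes no time and is no camera call.
- ctrl.hand_in(): hands the job in; it is judged then, once.
Trained networks look in the newest picture that a camera, given by its name, has taken for a name from the list of things; names that differ only in an ending like _2 or _b are one class to them, and where a whole thing is asked for, a point or a joint stands for the part that bears it (a point fixed in the world has none). Each returns a list of dicts, best first, with "confidence" (0 to 1); they miss things now and then, are a little off and sometimes report something else, mostly with a low value. They report only what shows in the picture. A call takes as long as a camera call.
- ctrl.masks_of(query, camera): "pixels" (384x512 bool, what is visible of it) and "at" ([column, row] in pixels, amid what is visible of it).
- ctrl.place_of(query, camera): "at" ([column, row] in pixels: a listed point, or the origin of a listed thing).
The state is a dict: "time_s": time; "qpos": joint angles; "joint_vel": joint speeds; "tau": joint torques, N m; "ee_pos": TCP position; "eef_rot": TCP orientation; "force": force on the tool from outside, world axes, zero at the start; "moment": the same for the moment, N m; "grip_width": finger opening in m; "grip_force": force on a finger pad.
Only numpy, scipy, OpenCV 4.12 (cv2) and the standard library are available. Lean on these libraries where they do the work, as an engineer would, in place of code of your own. Each camera call takes 0.05 s, during which the arm holds its last target. There are 200 camera calls.

## Working session

There is one attempt and no reset: what is moved stays moved. The work goes in short steps, Python scripts to look and compute and a tool call to move; the robot and the scene stay as the last step left them, time stands still between calls to the robot, and variables do not carry over. Pictures are saved under pics/ and viewed, at most 13 in all, crops included, and the job is handed in when it is done.

Besides the shell and the picture viewer there is one more tool, called after "Request:" by a JSON object that holds its "fn" and its "kwargs", one argument or row to a line. step_arm: Moves the arm, as the interface text tells. Its arguments: {"type":"object","properties":{"plan":{"type":"array","items":{"type":"array","items":{"type":"array","items":{"type":"number"}}}},"grip":{"type":"number"},"squeeze":{"type":"number"}},"required":["plan"]}

```bash
mkdir -p pics
cat > h.py <<'E'
import numpy as np, cv2
from station import ctrl
from scipy.spatial.transform import Rotation as Ro
def ray(cam,uv):
    m=ctrl.camera_model(cam);K,R,t=[np.array(m[k],float) for k in("intrinsics","R","t")]
    return -R.T@t, R.T@np.linalg.inv(K)@np.array([uv[0],uv[1],1.])
def atz(cam,uv,z):
    c,d=ray(cam,uv); return c+d*(z-c[2])/d[2]
def proj(cam,X):
    m=ctrl.camera_model(cam);K,R,t=[np.array(m[k],float) for k in("intrinsics","R","t")]
    p=K@(R@np.array(X)+t); return p[:2]/p[2]
def save(cam,fn): 
    cv2.imwrite(fn,cv2.cvtColor(ctrl.camera(cam),cv2.COLOR_RGB2BGR))
E
python3 - <<'E'
from h import *
for c in("top","scene"):
    save(c,f"pics/{c}0.png")
    print(c,"cam at",ray(c,(256,192))[0].round(3))
    for q,z in(("latch_left_wing",.125),("latch_right_wing",.125),("lid_handle",.144),("lid_hinge",.104),("curing_box",0),("plaster_cast",0),("bur_block",0),("speaker",0),("spatula",0),("felt_cone",0),("phone",0),("tweezers",0)):
        for r in ctrl.place_of(q,c)[:2]: print(q,np.round(r["at"],1),round(r["confidence"],2),atz(c,r["at"],z).round(4))
o=ctrl.get_obs();print(o)
E
```

```text
top cam at [0.416 0.102 1.417]
latch_left_wing [221.8 200.2] 0.42 [0.5038 0.2014 0.125 ]
latch_right_wing [278.1 201.1] 0.42 [0.4976 0.0236 0.125 ]
lid_handle [257.1 188.9] 0.6 [0.5358 0.0894 0.144 ]
lid_handle [265.1 149. ] 0.17 [0.6616 0.0617 0.144 ]
lid_hinge [265.7 146.6] 0.94 [0.6771 0.0584 0.104 ]
curing_box [259.2 181.2] 0.76 [0.5761 0.0802 0.    ]
curing_box [224.6 200.1] 0.57 [0.5124 0.2013 0.    ]
plaster_cast [310.8 197.7] 0.68 [ 0.5151 -0.098   0.    ]
bur_block [199.6 173.9] 0.63 [0.6055 0.2871 0.    ]
speaker [149.1 240.6] 0.6 [0.3784 0.4615 0.    ]
speaker [123.1 203.7] 0.56 [0.5067 0.5514 0.    ]
spatula [253.4 227.3] 0.76 [0.4166 0.1034 0.    ]
felt_cone [149.8 240.8] 0.44 [0.3776 0.4591 0.    ]
phone [396.  236.5] 0.58 [ 0.3751 -0.3885  0.    ]
tweezers [265.3 146.3] 0.69 [0.6989 0.0563 0.    ]
tweezers [149.8 238.6] 0.57 [0.3851 0.4591 0.    ]
scene cam at [-0.497 -0.665  0.866]
latch_left_wing [222.5 188. ] 0.48 [0.502 0.172 0.125]
latch_right_wing [255.7 206.2] 0.6 [0.4735 0.0175 0.125 ]
latch_right_wing [358.4 305.7] 0.21 [ 0.2616 -0.4187  0.125 ]
lid_handle [25
[... 604 characters left out ...]
   ]
{'time_s': 1.3, 'qpos': array([-1.25060714e+00,  2.99924461e-01,  1.52100569e+00, -6.98755675e-06,
        1.32071197e+00, -6.66173386e-02]), 'joint_vel': array([ 6.25944535e-04, -5.51882896e-05,  4.47536817e-04,  1.62222506e-03,
        1.22982470e-04,  9.70473074e-04]), 'tau': array([-7.60600578e-04, -5.31667078e+01, -3.52917087e+01,  7.08982162e-02,
        2.13802024e-02, -5.54719134e-05]), 'ee_pos': array([ 0.20745917, -0.50935418,  0.17802975]), 'eef_rot': array([-3.14154284e+00,  3.46203850e-06,  3.86808254e-01]), 'force': array([-0.32172949,  0.03084287,  0.24166545]), 'moment': array([-0.00465395, -0.00342777,  0.01094175]), 'grip_force': 0.0, 'grip_width': 0.09398266385046715}
```

```bash
python3 -c "
import cv2,numpy as np
a=cv2.imread('pics/top0.png');b=cv2.imread('pics/scene0.png')
cv2.imwrite('pics/both0.png',cv2.resize(np.vstack([a,b]),None,fx=.78,fy=.78))"; ls pics
```

```text
both0.png
scene0.png
top0.png
```

View pics/top0.png

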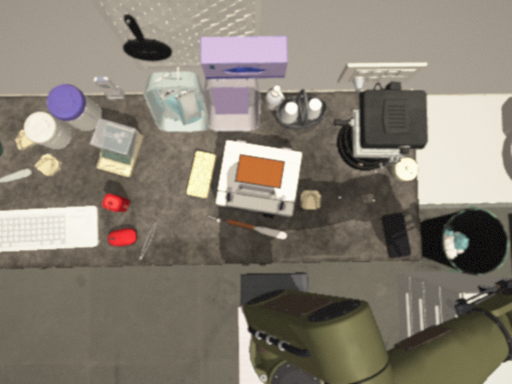

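View pics/scene0.png

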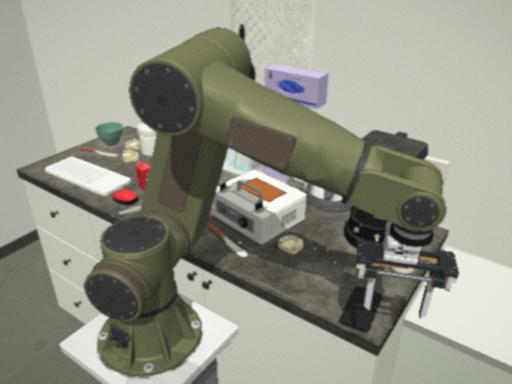

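The top view shows the box around pixel (260,178), turned a few degrees clockwise, with the handle bar near (255,188) and the cast at (311,200). The scene view shows the box at (258,205). I'll zoom in and refine the box pose with both views.

```bash
cat > fit.py <<'E'
from h import *
from scipy.optimize import least_squares
def P(p,b):
    x,y,a=p;c,s=np.cos(a),np.sin(a);b=np.array(b);return np.array([x+c*b[0]-s*b[1],y+s*b[0]+c*b[1],b[2]])
E
python3 - <<'E'
from fit import *
a=ctrl.camera("top");np.save("top.npy",a)
r=ctrl.masks_of("curing_box","top")[0];m=r["pixels"].astype(np.uint8)
print(r["confidence"],m.sum(),cv2.minAreaRect(cv2.findNonZero(m)))
# fit pose: silhouette (convex hull of box) vs mask by IoU
from scipy.optimize import minimize
B=[(x,y,z) for x in(-.105,.105) for y in(-.125,.125) for z in(0,.107)]
F=8
M=cv2.resize(m,None,fx=F,fy=F,interpolation=cv2.INTER_NEAREST)
def cost(p):
    pts=np.array([proj("top",P(p,b)) for b in B]); pts=((pts+.5)*F).astype(np.int32)
    I=np.zeros_like(M);cv2.fillConvexPoly(I,cv2.convexHull(pts),1)
    return 1-(I&M).sum()/(I|M).sum()
best=min((minimize(cost,[.576+dx,.08,np.radians(g)],method="Nelder-Mead",options=dict(initial_simplex=[[.576+dx,.08,np.radians(g)],[.586,.08,np.radians(g)],[.576,.09,np.radians(g)],[.576,.08,np.radians(g+4)]])) for dx in(-.01,.01) for g in(-7,-10)),key=lambda r:r.fun)
print(best.fun,best.x,np.degrees(best.x[2])); np.save("pose.npy",best.x)
p=best.x
o=cv2.resize(cv2.cvtColor(a,cv2.COLOR_RGB2BGR)[130:230,190:330],None,fx=5,fy=5,interpolation=cv2.INTER_CUBIC)
for b in B[1::2]+[(-.078,.085,.136),(-.078,-.085,.136),(-.038,-.046,.149),(-.038,.046,.149),(.1,0,.108),(-.06,.124,.108),(-.06,-.124,.108)]:
    u=proj("top",P(p,b));cv2.circle(o,tuple(int(v) for v in (u+.5-[190,130])*5),3,(0,255,0),1)
cv2.imwrite("pics/fit_top.png",o)
for q,b in(("latch_left_wing",(-.078,.085)),("latch_right_wing",(-.078,-.085)),("lid_handle",(-.038,0)),("lid_hinge",(.1,0))): print(q,P(p,(*b,.1)).round(4))
s=cv2.cvtColor(ctrl.camera("scene"),cv2.COLOR_RGB2BGR)
o=cv2.resize(s[160:260,190:330],None,fx=5,fy=5,interpolation=cv2.INTER_CUBIC)
for b in B[1::2]+[(-.078,.085,.136),(-.078,-.085,.136),(-.038,-.046,.149),(-.038,.046,.149),(.1,0,.108)]:
    u=proj("scene",P(p,b));cv2.circle(o,tuple(int(v) for v in (u+.5-[190,160])*5),3,(0,255,0),1)
cv2.imwrite("pics/fit_scene.png",o)
E
```

```text
0.56 5277 ((258.2818603515625, 179.19705200195312), (78.61627197265625, 72.4646987915039), 9.246112823486328)
0.0391851464373667 [ 0.57634055  0.08327027 -0.18638989] -10.67935401021772
latch_left_wing [0.5154 0.1813 0.1   ]
latch_right_wing [0.4839 0.0142 0.1   ]
lid_handle [0.539  0.0903 0.1   ]
lid_hinge [0.6746 0.0647 0.1   ]
```

View pics/fit_top.png

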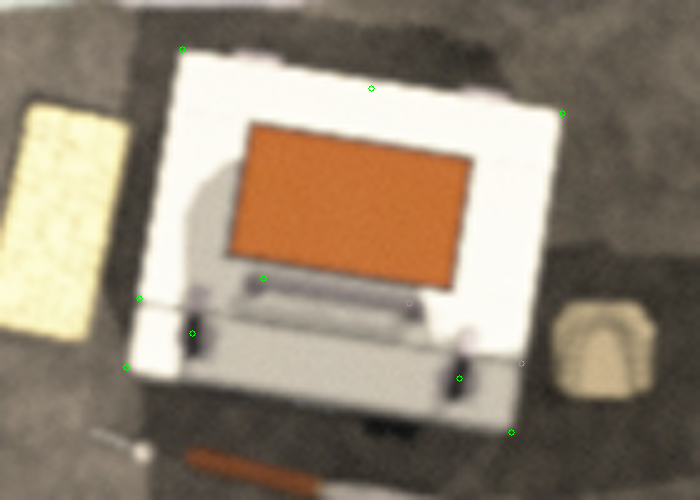

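View pics/fit_scene.png

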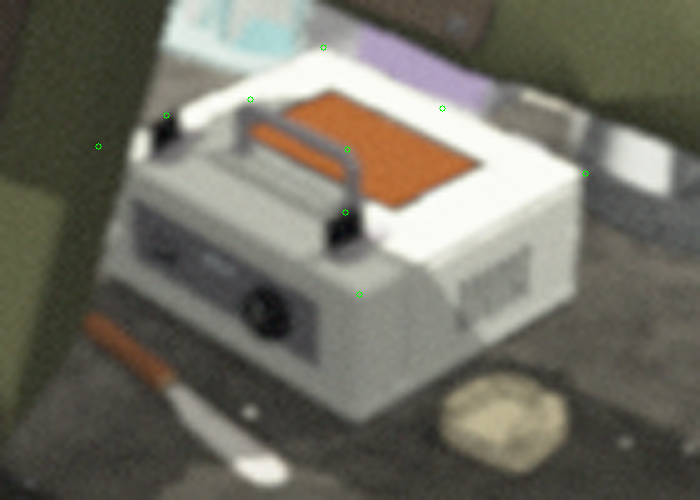

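The overlay is good to a few mm. The picture sits slightly toward the front, with wings at crop (194,337) and (458,380) and the handle mid at (334,297). I'll refine with points read in both views.

Run:
```python
from fit import *
T=[((.105,.125,.106),(182,53)),((.105,-.125,.106),(561,112)),((-.105,.125,.106),(127,374)),((-.105,-.125,.106),(513,432)),((-.078,.085,.130),(194,337)),((-.078,-.085,.130),(458,381)),((-.038,0,.146),(334,297))]
S=[((.105,.125,.106),(330,52)),((.105,-.125,.106),(583,176)),((-.078,.085,.136),(166,121)),((-.078,-.085,.136),(345,215)),((-.038,.046,.148),(250,106)),((-.038,-.046,.148),(345,152)),((-.105,-.125,0),(358,422)),((.105,-.125,0),(574,297))]
def res(p):
    r=[]
    for b,u in T:r+=list(proj("top",P(p,b))-(np.array(u)/5+[190,130]-.5))
    for b,u in S:r+=list(proj("scene",P(p,b))-(np.array(u)/5+[190,160]-.5))
    return np.array(r)
s=least_squares(res,np.load("pose.npy"),loss="soft_l1");p=s.x;np.save("pose.npy",p)
print(p,np.degrees(p[2]),res(p).reshape(-1,2).round(1).tolist())
for b in((-.078,.085,.125),(-.078,-.085,.125),(-.038,0,.144),(.1,0,.104)): print(P(p,b).round(4),np.hypot(*P(p,b)[:2]).round(3))
```

```text
[ 0.57492945  0.08344306 -0.17781872] -10.188262245877356 [[-0.2, 0.0], [0.0, 0.3], [0.0, -0.4], [-0.1, 0.3], [-0.1, 0.1], [0.4, -0.2], [0.6, -0.6], [-2.0, -0.5], [0.2, -0.3], [-0.3, -0.7], [0.1, -0.3], [-0.3, -0.9], [0.4, -0.1], [0.0, 3.1], [0.1, 2.2]]
[0.5132 0.1809 0.125 ] 0.544
[0.4831 0.0136 0.125 ] 0.483
[0.5375 0.0902 0.144 ] 0.545
[0.6734 0.0658 0.104 ] 0.677
```

```bash
cat >> fit.py <<'E'
def go(xyz,yaw,tilt=0):
    "units from the present pose; tilt = turn about the box's y"
    o=ctrl.get_obs();R=Ro.from_euler("xyz",o["eef_rot"])
    a=np.load("pose.npy")[2]; by=np.array([-np.sin(a),np.cos(a),0])
    Rt=Ro.from_rotvec(by*tilt)*Ro.from_euler("xyz",[np.pi,0,yaw])
    d=R.inv().apply(np.array(xyz)-o["ee_pos"])/.03
    w=np.degrees((R.inv()*Rt).as_rotvec())/6
    print("t",round(o["time_s"],2),"units",d.round(3),w.round(3),"q",o["qpos"].round(2))
E
python3 -c "
from fit import *
go((.5132,.1809,.215),-.1)"
```

```text
t 1.45 units [ 18.118 -17.464  -1.231] [ 0.    -0.     4.649] q [-1.25  0.3   1.52  0.    1.32 -0.07]
```

Request:
{"fn": "step_arm", "kwargs": {
  "plan": [
    [[0,0,-1.2,0,0,0],[6,-5.8,-1.2,0,0,1.5],[18.1,-17.5,-1.2,0,0,4.65],[18.1,-17.5,-1.2,0,0,4.65],[18.1,-17.5,-1.2,0,0,4.65],[18.1,-17.5,-1.2,0,0,4.65],[18.1,-17.5,-1.2,0,0,4.65],[18.1,-17.5,-1.2,0,0,4.65]]
  ],
  "grip": 0.45,
  "squeeze": 15
}}

```text
time_s: 2.12
ee_pos: [0.3239, -0.2445, 0.2143]
eef_rot: [3.141, -0.001, -0.101]
force: [0.4, -0.4, 0.5]
grip_width: 0.0444
grip_force: 0.0
```

```bash
python3 -c "
from fit import *
go((.5132,.1809,.215),-.1)"
```

```text
t 2.12 units [  4.852 -14.742  -0.027] [ 0.003 -0.005 -0.007] q [-0.74 -0.06  1.84  0.    1.36  0.93]
```

Request:
{"fn": "step_arm", "kwargs": {
  "plan": [
    [[4.8,-14.7,0,0,0,0],[4.8,-14.7,0,0,0,0],[4.8,-14.7,0,0,0,0],[4.8,-14.7,0,0,0,0],[4.8,-14.7,0,0,0,0],[4.8,-14.7,0,0,0,0],[4.8,-14.7,0,0,0,0],[4.8,-14.7,0,0,0,0]]
  ]
}}

```text
time_s: 2.78
ee_pos: [0.4587, 0.0609, 0.2143]
eef_rot: [-3.142, -0.001, -0.1]
force: [-0.0, -1.7, 0.2]
grip_width: 0.0422
grip_force: 0.0
```

Request:
{"fn": "step_arm", "kwargs": {
  "plan": [
    [[1.2,-4.0,0,0,0,0],[1.2,-4.0,0,0,0,0],[1.2,-4.0,0,0,0,0],[1.2,-4.0,0,0,0,0],[1.2,-4.0,0,0,0,0]]
  ]
}}

```text
time_s: 3.2
ee_pos: [0.5061, 0.1759, 0.2133]
eef_rot: [3.141, 0.001, -0.097]
force: [-0.9, 0.8, -0.2]
grip_width: 0.0427
grip_force: 0.0
```

```bash
python3 -c "
from fit import *
go((.5132,.1809,.119),-.1)
save('scene','pics/s1.png')
im=cv2.imread('pics/s1.png')[100:300,120:370];cv2.imwrite('pics/s1.png',cv2.resize(im,None,fx=3,fy=3))"
```

```text
t 3.2 units [ 0.225 -0.192  3.143] [0.005 0.012 0.026] q [ 0.27  0.24  1.51 -0.    1.39  1.93]
```

Request:
{"fn": "step_arm", "kwargs": {
  "plan": [
    [[0.2,-0.2,0,0,0,0],[0.2,-0.2,1.4,0,0,0],[0.2,-0.2,1.4,0,0,0],[0.2,-0.2,1.4,0,0,0]]
  ]
}}

```text
time_s: 3.58
ee_pos: [0.5121, 0.1788, 0.1717]
eef_rot: [3.14, 0.003, -0.102]
force: [-0.3, -0.2, 0.8]
grip_width: 0.0421
grip_force: 0.0
```

```bash
python3 -c "
from fit import *
go((.5132,.1809,.119),-.1)
for c,(u,v) in(('scene',(170,130)),('top',(180,130))):
    im=cv2.cvtColor(ctrl.camera(c),cv2.COLOR_RGB2BGR)[v:v+110,u:u+130];cv2.imwrite('pics/l_'+c+'.png',cv2.resize(im,None,fx=4,fy=4,interpolation=cv2.INTER_CUBIC))
cv2.imwrite('pics/l.png',cv2.resize(np.hstack([cv2.imread('pics/l_scene.png'),cv2.imread('pics/l_top.png')]),(800,339)))"
```

```text
t 3.58 units [ 0.033 -0.076  1.755] [ 0.011  0.026 -0.015] q [ 0.27  0.29  1.55 -0.    1.31  1.94]
```

View pics/l.png

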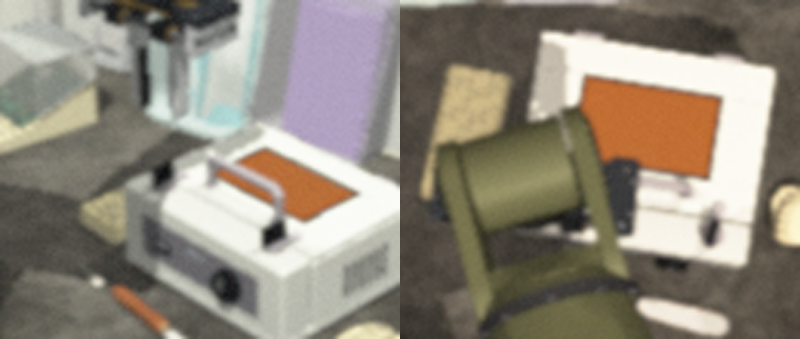

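The fingers (crop (140,105) and (180,115)) straddle the left wing at (163,175) from above; descend and close.

Request:
{"fn": "step_arm", "kwargs": {
  "plan": [
    [[0,-0.05,1.0,0,0,0],[0,-0.05,1.6,0,0,0],[0,-0.05,1.75,0,0,0],[0,-0.05,1.75,0,0,0]]
  ]
}}

```text
time_s: 4.02
ee_pos: [0.513, 0.1811, 0.1202]
eef_rot: [3.142, 0.0, -0.1]
force: [-0.7, 1.0, -0.2]
grip_width: 0.0423
grip_force: 0.0
```

Request:
{"fn": "step_arm", "kwargs": {
  "plan": [
    [[0,0,0,0,0,0],[0,0,0,0,0,0],[0,0,0,0,0,0],[0,0,0,0,0,0],[0,0,0,0,0,0],[0,0,0,0,0,0]]
  ],
  "grip": 0,
  "squeeze": 10
}}

```text
time_s: 4.52
ee_pos: [0.5129, 0.1813, 0.1199]
eef_rot: [-3.141, -0.0, -0.1]
force: [0.3, 0.4, 0.9]
grip_width: 0.006
grip_force: 0.0
```

```bash
python3 -c "
from fit import *
go((.5132,.1809,.119),1.393);print(ctrl.get_obs()['moment'])"
```

```text
t 4.52 units [0.011 0.014 0.03 ] [ 2.0000e-03 -4.0000e-03 -1.4258e+01] q [ 0.27  0.34  1.61 -0.    1.19  1.94]
[ 0.05733895  0.04279923 -0.03690099]
```

```bash
python3 -c "
from fit import *
print(ctrl.get_obs()['grip_width'],ctrl.get_obs()['grip_force'])
p=np.load('pose.npy')
for i,(c,(u,v)) in enumerate((('scene',(195,150)),('top',(200,160)))):
    im=cv2.cvtColor(ctrl.camera(c),cv2.COLOR_RGB2BGR)[v:v+70,u:u+80];im=cv2.resize(im,None,fx=5,fy=5,interpolation=cv2.INTER_CUBIC)
    for X,col in((P(p,(-.078,.085,.136)),(0,255,0)),(P(p,(-.078,-.085,.136)),(0,255,0)),(ctrl.get_obs()['ee_pos'],(0,0,255))):
        q=(proj(c,X)+.5-[u,v])*5;cv2.circle(im,tuple(int(k) for k in q),4,col,1)
    cv2.imwrite(f'pics/m{i}.png',im)
cv2.imwrite('pics/m.png',np.hstack([cv2.imread('pics/m0.png'),cv2.imread('pics/m1.png')]))"
```

```text
0.005970682819088512 0.0
```

View pics/m.png

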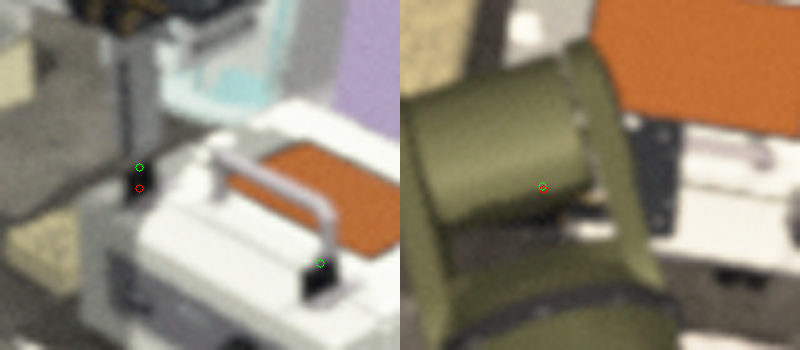

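Request:
{"fn": "step_arm", "kwargs": {
  "plan": [
    [[0,0,0,0,0,0],[0,0,0,0,0,0]]
  ]
}}

```text
time_s: 4.78
ee_pos: [0.5128, 0.1813, 0.1196]
eef_rot: [3.142, 0.0, -0.1]
force: [0.2, 1.2, 0.4]
grip_width: 0.0007
grip_force: 0.0
```

Request:
{"fn": "step_arm", "kwargs": {
  "plan": [
    [[0,0,-1.0,0,0,0],[0,0,-2,0,0,0],[0,0,-2,0,0,0],[0,0,-2,0,0,0]]
  ],
  "grip": 0.45
}}

```text
time_s: 5.12
ee_pos: [0.5134, 0.1815, 0.1809]
eef_rot: [-3.141, -0.003, -0.1]
force: [-0.0, 0.9, -0.8]
grip_width: 0.0239
grip_force: 0.0
```

```bash
python3 -c "
from fit import *
save('scene','pics/s2.png')
p=np.load('pose.npy');o=ctrl.get_obs();e=o['ee_pos'];print(e)
u,v=200,145;L=[]
for f in('s2','scene0'):
    im=cv2.imread(f'pics/{f}.png')[v:v+70,u:u+50];im=cv2.resize(im,None,fx=8,fy=8,interpolation=cv2.INTER_CUBIC)
    for X,col in((P(p,(-.078,.085,.136)),(0,255,0)),(P(p,(-.078,.085,.114)),(0,255,0)),(e,(0,0,255))):
        q=(proj('scene',X)+.5-[u,v])*8;cv2.circle(im,tuple(int(k) for k in q),3,col,1)
    L.append(im)
cv2.imwrite('pics/n.png',np.hstack(L))"
```

```text
[0.51278312 0.18124669 0.1793946 ]
```

View pics/n.png

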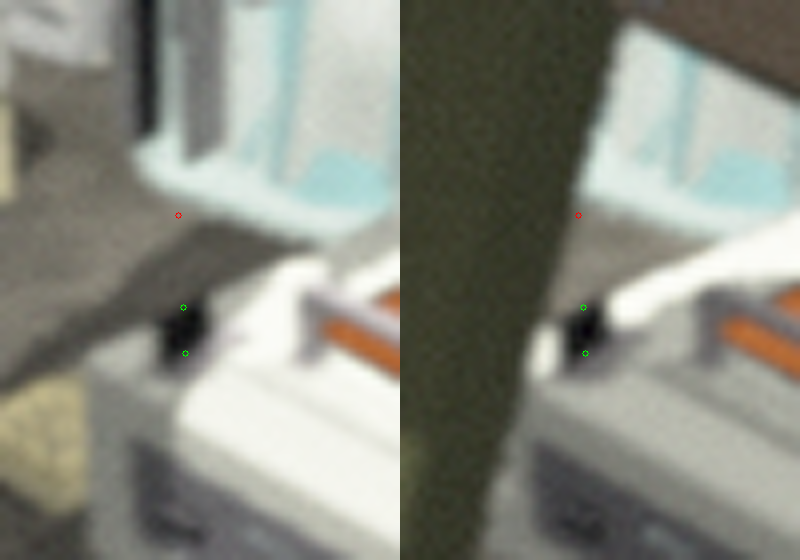

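```bash
python3 -c "
from fit import *
print(proj('scene',(.2075,-.5094,.178)),proj('scene',(.2075,-.5094,.208)))
for yy in(.047,-.047):
    R=Ro.from_euler('xyz',[np.pi,0,.3868]);print(proj('scene',np.array([.2075,-.5094,.178])+R.apply([0,yy,0])))
o=ctrl.get_obs();print(o['ee_pos'],o['grip_width'])
im=cv2.imread('pics/scene0.png')[230:350,330:470];im=cv2.resize(im,None,fx=5,fy=5);cv2.imwrite('pics/st.png',im)"
```

```text
[391.87274208 320.75552436] [394.21622797 309.92829414]
[416.04517805 324.84645014]
[368.18887553 316.74728372]
[0.51278312 0.18124669 0.1793946 ] 0.027725718905532843
```

View pics/st.png

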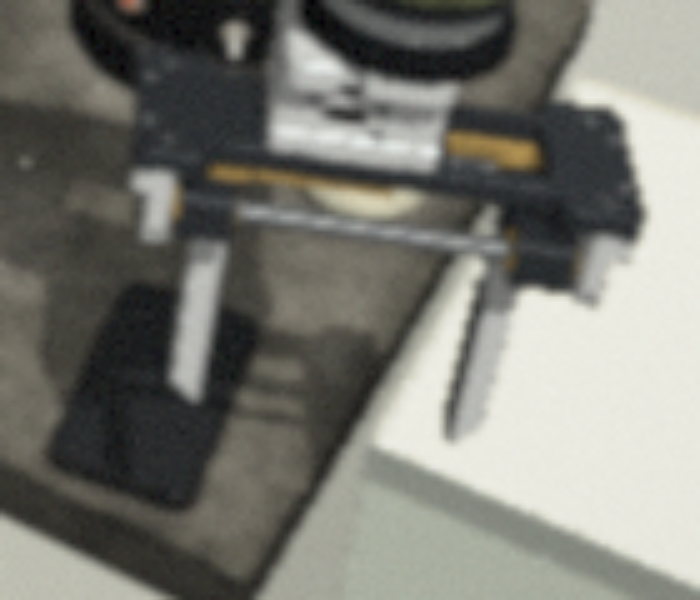

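The fingertips show about 20–30 mm above the reported TCP, so they closed above the wing. I'll probe downwards gently by touch.

Request:
{"fn": "step_arm", "kwargs": {
  "plan": [
    [[0,0,1.0,0,0,0],[0,0,2.0,0,0,0],[0,0,2.0,0,0,0],[0,0,2.1,0,0,0],[0,0,2.2,0,0,0],[0,0,2.2,0,0,0]]
  ],
  "grip": 0.45
}}

```text
time_s: 5.67
ee_pos: [0.5132, 0.1814, 0.1143]
eef_rot: [-3.141, -0.001, -0.1]
force: [-0.2, 0.0, 0.1]
grip_width: 0.0426
grip_force: 0.0
```

Request:
{"fn": "step_arm", "kwargs": {
  "plan": [
    [[0,0,0.1,0,0,0],[0,0,0.1,0,0,0]]
  ]
}}

```text
time_s: 5.83
ee_pos: [0.513, 0.1814, 0.111]
eef_rot: [-3.141, -0.001, -0.1]
force: [-0.6, -0.4, -0.3]
grip_width: 0.0425
grip_force: 0.0
```

Request:
{"fn": "step_arm", "kwargs": {
  "plan": [
    [[0,0,0.1,0,0,0],[0,0,0.1,0,0,0]]
  ]
}}

```text
time_s: 6.0
ee_pos: [0.5127, 0.1813, 0.1074]
eef_rot: [3.142, 0.0, -0.1]
force: [0.0, 0.2, -0.5]
grip_width: 0.0424
grip_force: 0.0
```

Request:
{"fn": "step_arm", "kwargs": {
  "plan": [
    [[0,0,0.1,0,0,0],[0,0,0.2,0,0,0],[0,0,0.2,0,0,0]]
  ]
}}

```text
time_s: 6.25
ee_pos: [0.5125, 0.1812, 0.1009]
eef_rot: [3.141, 0.001, -0.1]
force: [-0.5, -0.2, -0.9]
grip_width: 0.0425
grip_force: 0.0
```

Request:
{"fn": "step_arm", "kwargs": {
  "plan": [
    [[0,0,0.1,0,0,0],[0,0,0.1,0,0,0]]
  ]
}}

```text
time_s: 6.42
ee_pos: [0.5127, 0.1812, 0.0981]
eef_rot: [3.141, 0.001, -0.1]
force: [-0.3, 0.5, -0.3]
grip_width: 0.0426
grip_force: 0.0
```

Request:
{"fn": "step_arm", "kwargs": {
  "plan": [
    [[0,0,0.1,0,0,0],[0,0,0.1,0,0,0]]
  ]
}}

```text
time_s: 6.58
ee_pos: [0.5126, 0.1812, 0.0951]
eef_rot: [3.141, 0.001, -0.1]
force: [-0.7, 0.7, -0.6]
grip_width: 0.0426
grip_force: 0.0
```

Request:
{"fn": "step_arm", "kwargs": {
  "plan": [
    [[0,0,0.1,0,0,0],[0,0,0.1,0,0,0]]
  ]
}}

```text
time_s: 6.75
ee_pos: [0.5126, 0.1812, 0.0921]
eef_rot: [3.141, 0.001, -0.1]
force: [0.6, -0.5, -1.2]
grip_width: 0.0427
grip_force: 0.0
```

Request:
{"fn": "step_arm", "kwargs": {
  "plan": [
    [[0,0,0,0,0,0],[0,0,0,0,0,0],[0,0,0,0,0,0],[0,0,0,0,0,0],[0,0,0,0,0,0],[0,0,0,0,0,0],[0,0,0,0,0,0]]
  ],
  "grip": 0,
  "squeeze": 10
}}

```text
time_s: 7.33
ee_pos: [0.5127, 0.1803, 0.0927]
eef_rot: [3.14, 0.0, -0.1]
force: [-0.6, -8.2, 1.6]
grip_width: 0.0089
grip_force: 10.0
```

```bash
python3 -c "
from fit import *
go((.5132,.1809,.092),1.393);o=ctrl.get_obs();print(o['moment'],o['force'])"
```

```text
t 7.33 units [ 0.013 -0.022  0.022] [ 1.2000e-02  1.5000e-02 -1.4259e+01] q [ 0.27  0.37  1.63 -0.    1.14  1.94]
[-1.34577904  0.2874452   0.06398857] [-0.64718536 -8.16641873  1.61763672]
```

Gripped (8.9 mm, 10 N). Now turn anticlockwise, trimming 1.5 mm toward −y.

Request:
{"fn": "step_arm", "kwargs": {
  "plan": [
    [[0,0.06,0,0,0,0],[0,0.06,0,0,0,-1],[0,0.06,0,0,0,-2],[0,0.06,0,0,0,-3],[0,0.06,0,0,0,-4],[0,0.06,0,0,0,-5],[0,0.06,0,0,0,-6],[0,0.06,0,0,0,-7]]
  ]
}}

```text
time_s: 8.0
ee_pos: [0.5129, 0.1795, 0.0927]
eef_rot: [3.141, -0.001, 0.638]
force: [2.6, -1.4, 0.2]
grip_width: 0.0091
grip_force: 10.0
```

```bash
python3 -c "
from fit import *
go((.5132,.1795,.092),1.393);o=ctrl.get_obs();print(o['moment'],o['force'])"
```

```text
t 8.0 units [0.006 0.005 0.024] [ 6.000e-03 -6.000e-03 -7.209e+00] q [ 0.27  0.37  1.64 -0.    1.13  1.2 ]
[-0.1416739  -0.44135335 -0.02352168] [ 2.56317998 -1.38153264  0.19107936]
```

Request:
{"fn": "step_arm", "kwargs": {
  "plan": [
    [[0,0,0,0,0,-1],[0,0,0,0,0,-2],[0,0,0,0,0,-3],[0,0,0,0,0,-4],[0,0,0,0,0,-5],[0,0,0,0,0,-6],[0,0,0,0,0,-7.2],[0,0,0,0,0,-7.2]]
  ]
}}

```text
time_s: 8.67
ee_pos: [0.5136, 0.1791, 0.0927]
eef_rot: [3.139, -0.0, 1.395]
force: [7.4, -2.7, -2.9]
grip_width: 0.009
grip_force: 10.0
```

```bash
python3 -c "
from fit import *
go((.482,.0125,.17),2.863);o=ctrl.get_obs();print(o['moment'],o['force'])"
```

```text
t 8.67 units [-5.653 -0.06  -2.577] [ 1.8000e-02  1.4000e-02 -1.4018e+01] q [ 0.27  0.37  1.64 -0.    1.13  0.44]
[-0.54608105 -1.39952102 -0.04921824] [ 7.41941584 -2.73225654 -2.94269894]
```

Request:
{"fn": "step_arm", "kwargs": {
  "plan": [
    [[0,0,0,0,0,0],[0,0,0,0,0,0],[0,0,0,0,0,0],[0,0,-1.2,0,0,0],[0,0,-2.5,0,0,0],[0,0,-2.5,0,0,0]]
  ],
  "grip": 0.45
}}

```text
time_s: 9.17
ee_pos: [0.515, 0.1803, 0.1746]
eef_rot: [3.133, -0.004, 1.387]
force: [0.4, -0.0, 0.5]
grip_width: 0.0417
grip_force: 0.0
```

Request:
{"fn": "step_arm", "kwargs": {
  "plan": [
    [[-5.6,0,0,0,0,-14],[-5.6,0,0,0,0,-14],[-5.6,0,0,0,0,-14],[-5.6,0,0,0,0,-14],[-5.6,0,0,0,0,-14],[-5.6,0,0,0,0,-14],[-5.6,0,0,0,0,-14],[-5.6,0,0,0,0,-14]]
  ]
}}

```text
time_s: 9.83
ee_pos: [0.4819, 0.014, 0.1676]
eef_rot: [3.141, 0.0, 2.344]
force: [0.2, -0.0, 0.2]
grip_width: 0.0424
grip_force: 0.0
```

```bash
python3 -c "
from fit import *
go((.484,.0125,.17),2.863)"
```

```text
t 9.83 units [-0.085  0.017 -0.079] [ 2.000e-03  2.000e-03 -4.955e+00] q [-0.05  0.16  1.72  0.    1.26 -0.82]
```

Request:
{"fn": "step_arm", "kwargs": {
  "plan": [
    [[-0.08,0,0,0,0,-4.95],[-0.08,0,0,0,0,-4.95],[-0.08,0,0,0,0,-4.95],[-0.08,0,0,0,0,-4.95],[-0.08,0,0,0,0,-4.95],[-0.08,0,0.5,0,0,-4.95]]
  ]
}}

```text
time_s: 10.33
ee_pos: [0.4848, 0.0126, 0.1546]
eef_rot: [3.141, 0.004, 2.856]
force: [-0.1, 0.1, 0.5]
grip_width: 0.0421
grip_force: 0.0
```

```bash
python3 -c "
from fit import *
go((.484,.0125,.093),2.863)"
```

```text
t 10.33 units [ 0.032 -0.013  2.052] [ 0.01   0.038 -0.07 ] q [-0.05  0.17  1.73  0.    1.23 -1.33]
```

Request:
{"fn": "step_arm", "kwargs": {
  "plan": [
    [[0,0,0.7,0,0,0],[0,0,1.4,0,0,0],[0,0,1.7,0,0,0],[0,0,1.95,0,0,0],[0,0,1.95,0,0,0]]
  ]
}}

```text
time_s: 10.75
ee_pos: [0.4832, 0.0127, 0.0933]
eef_rot: [-3.141, -0.001, 2.856]
force: [-0.2, 0.2, -0.9]
grip_width: 0.0428
grip_force: 0.0
```

Request:
{"fn": "step_arm", "kwargs": {
  "plan": [
    [[0,0,0,0,0,0],[0,0,0,0,0,0],[0,0,0,0,0,0],[0,0,0,0,0,0],[0,0,0,0,0,0],[0,0,0,0,0,0],[0,0,0,0,0,0]]
  ],
  "grip": 0
}}

```text
time_s: 11.33
ee_pos: [0.4838, 0.0127, 0.0944]
eef_rot: [3.141, 0.0, 2.857]
force: [0.2, 2.4, 3.1]
grip_width: 0.009
grip_force: 10.0
```

```bash
python3 -c "
from fit import *
go((.484,.0125,.093),1.393);o=ctrl.get_obs();print(o['moment'],o['force'])"
```

```text
t 11.33 units [-0.009 -0.006  0.047] [7.0000e-03 1.0000e-03 1.3983e+01] q [-0.05  0.24  1.8   0.    1.1  -1.34]
[ 0.44297591 -0.10993655 -0.06009229] [0.22547085 2.44010682 3.06576463]
```

Gripped; turn clockwise.

Request:
{"fn": "step_arm", "kwargs": {
  "plan": [
    [[0,0,0,0,0,1],[0,0,0,0,0,2],[0,0,0,0,0,3],[0,0,0,0,0,4],[0,0,0,0,0,5],[0,0,0,0,0,6],[0,0,0,0,0,7],[0,0,0,0,0,7]]
  ]
}}

```text
time_s: 12.0
ee_pos: [0.4837, 0.0125, 0.0944]
eef_rot: [3.141, 0.0, 2.119]
force: [-1.0, 1.0, 5.4]
grip_width: 0.0095
grip_force: 10.0
```

Request:
{"fn": "step_arm", "kwargs": {
  "plan": [
    [[0,0,0,0,0,1],[0,0,0,0,0,2],[0,0,0,0,0,3],[0,0,0,0,0,4],[0,0,0,0,0,5],[0,0,0,0,0,6],[0,0,0,0,0,7],[0,0,0,0,0,7]]
  ]
}}

```text
time_s: 12.67
ee_pos: [0.4834, 0.0125, 0.0944]
eef_rot: [-3.141, 0.0, 1.389]
force: [-3.8, -0.2, 6.7]
grip_width: 0.0089
grip_force: 10.0
```

```bash
python3 -c "
from fit import *
go((.5385,.089,.19),1.393);o=ctrl.get_obs();print(o['moment'],o['force'])"
```

```text
t 12.67 units [ 2.84   1.343 -3.188] [-0.003  0.003 -0.041] q [-0.05  0.24  1.8  -0.    1.1   0.13]
[-0.11271241  0.73287019  0.06975462] [-3.75189089 -0.20152882  6.71491363]
```

Request:
{"fn": "step_arm", "kwargs": {
  "plan": [
    [[0,0,0,0,0,0],[0,0,0,0,0,0],[0,0,0,0,0,0],[0,0,-1.2,0,0,0],[0,0,-2.4,0,0,0],[0,0,-3.1,0,0,0],[0,0,-3.1,0,0,0]]
  ],
  "grip": 0.45
}}

```text
time_s: 13.25
ee_pos: [0.4854, 0.0126, 0.1915]
eef_rot: [3.135, -0.001, 1.393]
force: [-0.5, 0.3, 0.3]
grip_width: 0.042
grip_force: 0.0
```

Request:
{"fn": "step_arm", "kwargs": {
  "plan": [
    [[2.85,1.35,0,0,0,0],[2.85,1.35,0,0,0,0],[2.85,1.35,0,0,0,0],[2.85,1.35,0,0,0,0],[2.85,1.35,0,0,0,0]]
  ]
}}

```text
time_s: 13.67
ee_pos: [0.5382, 0.0894, 0.186]
eef_rot: [-3.14, 0.001, 1.393]
force: [-0.9, -0.2, -0.3]
grip_width: 0.0424
grip_force: 0.0
```

```bash
python3 -c "
from fit import *
go((.5385,.089,.105),1.393)
save('scene','pics/s3.png')
p=np.load('pose.npy');u,v=195,145
im=cv2.imread('pics/s3.png')[v:v+75,u:u+100];im=cv2.resize(im,None,fx=8,fy=8,interpolation=cv2.INTER_CUBIC)
e=ctrl.get_obs()['ee_pos']+[0,0,.0205];b=P(p,(-.038,0,.144))
for X,col in((e,(0,0,255)),(b,(0,255,0))):
    q=(proj('scene',X)+.5-[u,v])*8;cv2.circle(im,tuple(int(k) for k in q),3,col,1)
cv2.imwrite('pics/s3c.png',im)"
```

```text
t 13.67 units [-0.011  0.017  2.699] [-0.016  0.006  0.001] q [ 0.1   0.29  1.52 -0.    1.34  0.28]
```

View pics/s3c.png

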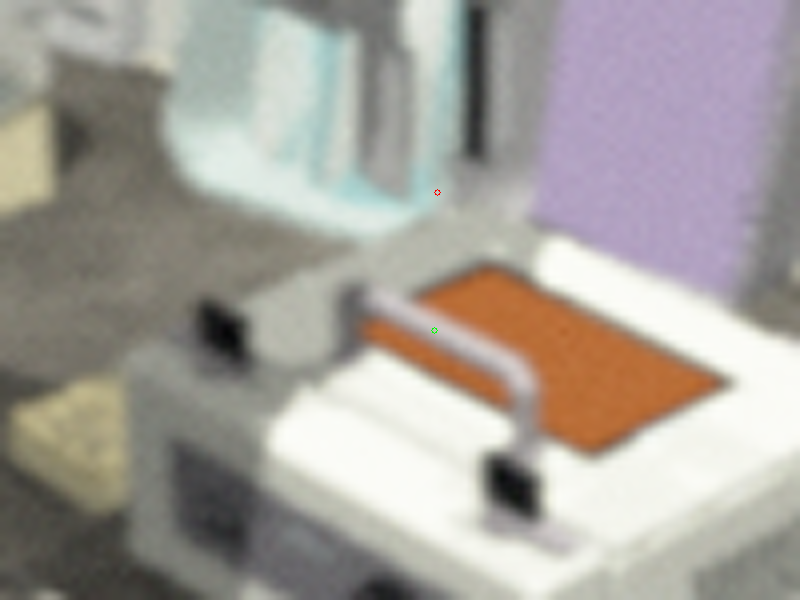

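Both wings now point outward, at (220,330) and (512,487), with the right tongue at (560,540). The fingers hang over the bar at (434,330). Descend and grip.

Request:
{"fn": "step_arm", "kwargs": {
  "plan": [
    [[0,0,1.0,0,0,0],[0,0,2.0,0,0,0],[0,0,2.5,0,0,0],[0,0,2.8,0,0,0],[0,0,2.8,0,0,0]]
  ]
}}

```text
time_s: 14.13
ee_pos: [0.5376, 0.0885, 0.1017]
eef_rot: [-3.139, 0.001, 1.391]
force: [-0.4, 1.1, 0.7]
grip_width: 0.0422
grip_force: 0.0
```

Request:
{"fn": "step_arm", "kwargs": {
  "plan": [
    [[0,0,0,0,0,0],[0,0,0,0,0,0],[0,0,0,0,0,0],[0,0,0,0,0,0],[0,0,0,0,0,0],[0,0,0,0,0,0],[0,0,0,0,0,0]]
  ],
  "grip": 0,
  "squeeze": 25
}}

```text
time_s: 14.72
ee_pos: [0.5381, 0.0897, 0.1036]
eef_rot: [-3.14, 0.0, 1.392]
force: [-7.0, 1.5, 5.3]
grip_width: 0.0105
grip_force: 25.0
```

```bash
cat > arc.py <<'E'
from fit import *
o=ctrl.get_obs();e=o["ee_pos"];R=Ro.from_euler("xyz",o["eef_rot"]);a=np.load("pose.npy")[2];print(o["force"],o["moment"],o["grip_force"])
for d in range(5,55,5):
    t=np.radians(d);dx=-.138*np.cos(t)+.04*np.sin(t)+.138;dz=.04*np.cos(t)+.138*np.sin(t)-.04
    print(d,(R.inv().apply([dx*np.cos(a),dx*np.sin(a),dz])/.03).round(2))
E
python3 arc.py
```

```text
[-7.02779394  1.45976049  5.34782487] [0.06093718 1.37698315 0.00194192] 25.001416504383087
5 [ 0.    0.13 -0.4 ]
10 [ 0.    0.3  -0.78]
15 [ 0.    0.5  -1.15]
20 [ 0.    0.73 -1.49]
25 [ 0.    0.99 -1.82]
30 [ 0.    1.28 -2.12]
35 [ 0.    1.59 -2.4 ]
40 [ 0.    1.93 -2.65]
45 [ 0.    2.29 -2.87]
50 [ 0.    2.66 -3.05]
```

Request:
{"fn": "step_arm", "kwargs": {
  "plan": [
    [[0,0.04,-0.2,0,0,0],[0,0.1,-0.4,0,0,0],[0,0.18,-0.6,0,0,0],[0,0.26,-0.78,0,0,0],[0,0.36,-0.97,0,0,0],[0,0.46,-1.15,0,0,0],[0,0.46,-1.15,0,0,0]]
  ]
}}

```text
time_s: 15.3
ee_pos: [0.5526, 0.087, 0.1389]
eef_rot: [3.141, -0.0, 1.391]
force: [-6.9, -0.1, 0.5]
grip_width: 0.0102
grip_force: 25.0
```

```bash
python3 -c "
from fit import *
go((.538,.0897,.1036),1.392);o=ctrl.get_obs();print(o['ee_pos'],o['force'],o['moment'],o['grip_width'],o['grip_force'])"
```

```text
t 15.3 units [ 1.000e-03 -4.960e-01  1.175e+00] [ 0.002 -0.002 -0.007] q [0.09 0.35 1.54 0.   1.24 0.27]
[0.55262123 0.08701805 0.1388523 ] [-6.91936428 -0.12087815  0.45472272] [ 0.19602777  1.19001902 -0.04785853] 0.01016638116023029 25.000621676445007
```

Request:
{"fn": "step_arm", "kwargs": {
  "plan": [
    [[0,0.11,-0.17,0,0,0],[0,0.23,-0.34,0,0,0],[0,0.36,-0.5,0,0,0],[0,0.49,-0.67,0,0,0],[0,0.63,-0.82,0,0,0],[0,0.78,-0.97,0,0,0],[0,0.93,-1.11,0,0,0],[0,0.93,-1.11,0,0,0]]
  ]
}}

```text
time_s: 15.97
ee_pos: [0.5794, 0.0822, 0.1731]
eef_rot: [-3.141, -0.0, 1.392]
force: [-19.1, 1.5, 14.5]
grip_width: 0.0101
grip_force: 25.0
```

```bash
python3 -c "
from fit import *
o=ctrl.get_obs();print(o['force'],o['moment'],o['grip_width'],o['grip_force'])
p=np.load('pose.npy')
b=o['ee_pos']-[0,0,.1036-.144]-P(p,(.1,0,.104));c,s=np.cos(p[2]),np.sin(p[2]);x=b[0]*c+b[1]*s;print('lid deg',np.degrees(np.arctan2(b[2],-x)-np.arctan2(40,138)),np.hypot(x,b[2]),np.hypot(.138,.04))
for r in ctrl.place_of('lid_handle','scene')[:2]+[0]:
  if r: print(r)
print(proj('scene',o['ee_pos']+[0,0,.0404]))
save('scene','pics/s4.png')"
```

```text
[-19.11148174   1.5058922   14.45077341] [ 0.16670897  3.54717588 -0.01531295] 0.010053308318637544 25.004879236221313
lid deg 32.763988528633405 0.1452334637178352 0.1436802004452945
{'at': [250.1, 185.3], 'confidence': 0.7}
{'at': [254.5, 216.3], 'confidence': 0.49}
[258.42398926 162.56545121]
```

Request:
{"fn": "step_arm", "kwargs": {
  "plan": [
    [[0,-0.04,-0.06,0,0,0],[0,-0.06,-0.08,0,0,0]]
  ]
}}

```text
time_s: 16.23
ee_pos: [0.5786, 0.0822, 0.1729]
eef_rot: [3.14, -0.0, 1.391]
force: [11.4, -0.1, -16.5]
grip_width: 0.01
grip_force: 25.0
```

```bash
python3 -c "
from fit import *
o=ctrl.get_obs();print(o['ee_pos'],o['force'],o['moment'],o['grip_width'],o['grip_force'])
save('scene','pics/s4.png')
for r in ctrl.place_of('lid_handle','scene')[:2]: print(r)
print(proj('scene',o['ee_pos']+[0,0,.0404]))
u,v=180,110
im=cv2.imread('pics/s4.png')[v:v+120,u:u+160];im=cv2.resize(im,None,fx=5,fy=5,interpolation=cv2.INTER_CUBIC)
cv2.imwrite('pics/s4c.png',im)"
```

```text
[0.57857817 0.08224209 0.17289125] [ 11.41763065  -0.09172684 -16.45759429] [-0.03948089 -2.02908046 -0.01375355] 0.010019001200952712 24.996293485164642
{'at': [259.0, 166.4], 'confidence': 0.88}
{'at': [144.2, 185.9], 'confidence': 0.37}
[258.2798037  162.70832747]
```

View pics/s4c.png

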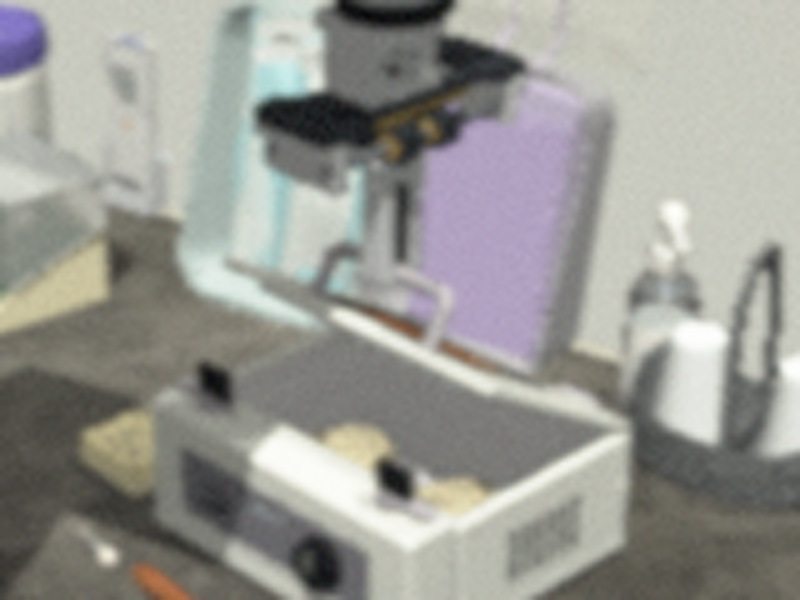

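The lid is up about 32° with the bar in the fingers at (410,285), casts visible inside, and both latches out. Continuing along the arc with a trim.

Request:
{"fn": "step_arm", "kwargs": {
  "plan": [
    [[0,0.03,0.04,0,0,0],[0,0.11,-0.03,0,0,0],[0,0.19,-0.1,0,0,0],[0,0.27,-0.17,0,0,0],[0,0.36,-0.23,0,0,0],[0,0.44,-0.29,0,0,0],[0,0.53,-0.35,0,0,0],[0,0.53,-0.35,0,0,0]]
  ]
}}

```text
time_s: 17.0
ee_pos: [0.5936, 0.0796, 0.1853]
eef_rot: [3.142, -0.0, 1.391]
force: [-10.0, -0.0, 8.1]
grip_width: 0.0103
grip_force: 25.0
```

```bash
cat > st.py <<'E'
from fit import *
o=ctrl.get_obs();print(o['time_s'],o['force'],o['moment'],o['grip_width'],o['grip_force'])
p=np.load('pose.npy')
b=o['ee_pos']+[0,0,.0404]-P(p,(.1,0,.104));c,s=np.cos(p[2]),np.sin(p[2]);x=b[0]*c+b[1]*s;print('lid deg',np.degrees(np.arctan2(b[2],-x)-np.arctan2(40,138)),np.hypot(x,b[2]))
E
python3 st.py
```

```text
17.0 [-9.99962208e+00 -7.46019889e-03  8.14791921e+00] [ 0.22108114  2.01114136 -0.07949074] 0.01030506425477895 25.002945363521576
lid deg 40.1937996998734 0.1461413630186193
```

Request:
{"fn": "step_arm", "kwargs": {
  "plan": [
    [[0,0.07,-0.07,0,0,0],[0,0.16,-0.13,0,0,0],[0,0.25,-0.19,0,0,0],[0,0.34,-0.24,0,0,0],[0,0.44,-0.29,0,0,0],[0,0.53,-0.34,0,0,0],[0,0.62,-0.38,0,0,0],[0,0.71,-0.43,0,0,0]]
  ]
}}

```text
time_s: 17.67
ee_pos: [0.6145, 0.0757, 0.198]
eef_rot: [3.141, -0.0, 1.391]
force: [-6.6, -0.0, 7.2]
grip_width: 0.0101
grip_force: 25.0
```

Request:
{"fn": "step_arm", "kwargs": {
  "plan": [
    [[0,0,0,0,0,0],[0,0,0,0,0,0],[0,0,0,0,0,0],[0,0,0,0,0,0]]
  ]
}}

```text
time_s: 18.0
ee_pos: [0.6146, 0.0757, 0.198]
eef_rot: [3.141, -0.0, 1.391]
force: [-6.5, -0.6, 7.1]
grip_width: 0.0106
grip_force: 25.0
```

```bash
python3 st.py
python3 - <<'E'
from fit import *
a=cv2.cvtColor(ctrl.camera('scene'),cv2.COLOR_RGB2BGR)
p=np.load('pose.npy')
o=ctrl.get_obs()
for r in ctrl.place_of('lid_handle','scene')[:1]: print(r)
u,v=180,100
im=cv2.resize(a[v:v+120,u:u+160],None,fx=5,fy=5,interpolation=cv2.INTER_CUBIC)
# predicted lid front edge and handle bar for 42, 50, 58 deg
for d,col in((42,(255,0,0)),(50,(0,255,0)),(58,(0,0,255))):
    t=np.radians(d);f=lambda r,h,y:proj('scene',P(p,(.1-r*np.cos(t)+h*np.sin(t),y,.104+r*np.sin(t)+h*np.cos(t))))
    q=lambda U:tuple(int(k) for k in (U+.5-[u,v])*5)
    print(d,'bar',f(.138,.04,0))
    cv2.line(im,q(f(.16,.004,.124)),q(f(.16,.004,-.124)),col,1);cv2.line(im,q(f(.16,.004,-.124)),q(f(0,.004,-.124)),col,1)
    cv2.line(im,q(f(.138,.04,.046)),q(f(.138,.04,-.046)),col,1)
cv2.imwrite('pics/end.png',im)
E
```

```text
18.0 [-6.51008565 -0.60185859  7.14904305] [-0.03877751  1.29315067  0.00321069] 0.010648571476194624 25.002018213272095
lid deg 49.91645109590727 0.14705058044234975
{'at': [267.2, 152.3], 'confidence': 0.96}
42 bar [262.66673961 157.15536701]
50 bar [266.54104542 152.8993532 ]
58 bar [270.60761212 149.29094848]
```

View pics/end.png

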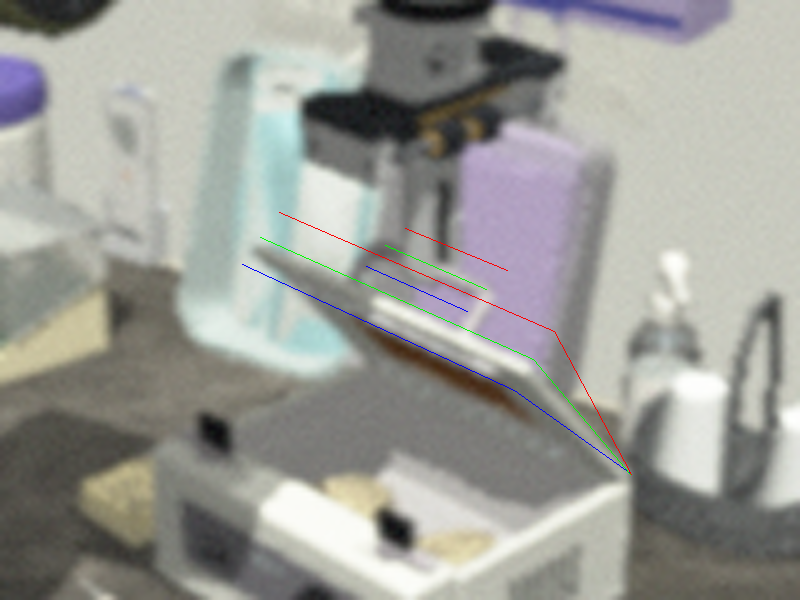

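The lid's front edge lies on or just under the green 50° line (about 49°), the bar is held at (440,265), and both latches are out. Handing in.

```bash
python3 -c "
from station import ctrl
print(ctrl.hand_in())"
```

```text
the job is handed in; nothing more can be done
None
```

The job is handed in: both latches are turned outward a full quarter turn, and the gripper is holding the lid still at about 49–50° (measured from the arm pose and the last camera picture). `hand_in()` returned no verdict.

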